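Take the drained keycap basket off the safety hook and stow it in the tote

TASK

The small wire basket of cleaned keycaps has finished draining on the stand. Take it by its bail, push the bail back against the hook's sprung keeper until it is clear of the beak, and lift the basket off. Keep it level and set it down gently into the empty tote compartment made to its size, standing flat on the bottom, and let go of it; leave what is already in the tote, and the spray can and screwdriver in front of it, where they are.

Things in the scene. Friction and masses are not known exactly. Their poses are not given: they have to be found in the camera images.
- basket: Small stainless wire basket, 0.2 to 0.45 kg, 85 mm (its x) by 150 mm (its y) by 65 mm high, with keycaps inside (they do not move). A stiff bail of 8 mm round bar is welded to its two short end walls: uprights at y = -72 and +72 mm, joined over the top by a straight bar along y. Origin: centre of the underside, z up. Same either way round. It hangs by its bail in the hook.
- bail (a point): Middle of the bail bar, on its axis, 165 mm above the basket's underside. The bar is 8 mm thick, level and straight from y = -62 to +62 mm of the basket. The hook holds it at its middle, so pinch it from above beside the hook, e.g. 45 mm to either side of the middle.
- stand: Drain stand with a safety hook, fixed; left or right of the tote. Origin on the table right below the hanging bail bar, z up; -x: hook's tip side; +x: post side (mostly away from the robot). Base plate x = -73 to +163 mm, 150 mm wide; drip tray 26 mm high under the basket; post 20 mm thick at x = 120 mm; 12 mm shank from the post to the hook's neck at x = 44 mm. Nothing is higher than 256 mm.
- seat (a point): Point on the level bowl floor of the hook where the bail bar rests, height 215 mm, at stand x = 0 (bar axis rests at height 219 mm, within 3 mm of x = 0). The hook is bent from 10 mm round bar; the floor runs from x = -4 to +30 mm, the front rises at x = -10 mm, the neck at x = 44 mm. Axes as the stand.
- beak (a point): End of the hook's beak, at stand x = +8 mm, height 232 mm: the tip curls back over the bar (beak underside at height 227 mm, top 237 mm), so the bar cannot go straight up. Push the bar along stand +x until its axis is at x = 13 to 23 mm (17 is good), then straight up; with its axis above height 245 mm it can go forward (-x) over the tip.
- keeper (a joint): Hook's sprung safety keeper: steel flap 23 mm wide hinged across the neck (axis along stand y at x = 32 mm, height 251 mm), hanging down behind the bail bar to height 216 mm. 0 = shut behind the beak; grows to 0.62 rad as its lower end swings to stand +x; springs shut. With the bar at x = 13 mm: about 0.25; at 17 mm: about 0.37. Pushing it takes 2 to 7 N.
- tote: Divided grey plastic tote, fixed, 310 mm (its x) by 188 mm (its y), outer walls 58 mm and dividers 48 mm high, walls and bottom 4 mm thick. Origin: centre of the underside, z up. Three compartments along x, each 180 mm in y: from the -x end (nearest the robot) 56 mm wide (holds a brush), 108 mm wide (empty, for the small basket), 130 mm wide (holds the bigger basket).
- bay (a point): Centre of the bottom of the empty 108 mm by 180 mm compartment, on its upper surface (4 mm above the tote's underside), at tote x = -37 mm. Axes as the tote. The basket fits with its bail along the tote's y, with 11 mm spare on each long side and 15 mm at each end.
- cleaner: Ultrasonic cleaner, steel box 250 mm by 160 mm by 155 mm high with a handle on the lid to 176 mm; fixed, on the other side of the tote from the stand. Origin: centre of the underside.
- big_basket: Bigger wire basket without bail, 108 by 156 by 60 mm high, in the tote's widest compartment. Origin: centre of its underside. Leave it.
- brush: Wooden brush 130 mm long, in the tote's narrow compartment. Origin: centre of its underside. Leave it.
- can_a: Spray can, 53 mm diameter, 168 mm high, standing in front of the tote and to the left, on the robot's side. Origin: centre of its underside. Leave it.
- driver_b: Screwdriver, 180 mm long, lying in front of the tote and to the right, on the robot's side. Origin: under the joint of handle and blade. Leave it.
Mind the look-alikes: they are no part of the job. What is shaped like the basket but red is not meant.

How it is judged:
By the outcome, as a careful person would: the job done as asked, in the order asked, and still so for the second after the job is handed in, with the robot touching nothing.
It also fails if it takes over 45 s, if anything falls off the work surface, if the arm or the gripper's body presses on something with over 40 N, if the wrist force passes 120 N, or if a joint passes its speed limit or range.

ROBOT

A 6-joint arm with a two-finger parallel gripper is mounted at the origin on the work surface. World frame = base frame: x ahead of the robot, y to its left, z up, the work surface at z = 0. Lengths are in m, angles in rad, forces in N, time in s.
With the tool pointing down it reaches from about 0.25 to 0.775 m from the base axis. Payload 4 kg.
Tool frame: the origin (TCP) lies at the centre of the arm's flange, where the gripper is bolted on; the fingertips stand 199 mm ahead of it and the grasp point (between the pads) lies 180 mm ahead of it (robot.tcp_to_tips is the z of the fingertips in the tool frame, in m); z points along the fingers, y is the line along which they close (so a half turn about z gives the same grasp; the last joint's range is limited). The gripper opens to 94 mm and grips with 3 to 60 N. Pads are 16 mm wide; open, the fingers measure 119 mm over their backs; the gripper's body (75 mm by 177 mm) begins 78 mm behind the grasp point.
Start: joints at [1.22, 0.087, 1.371, -0, 1.684, -0.103], TCP at [0.135, 0.533, 0.405] pointing down, gripper open.
Joint ranges: [-3.1, 3.1], [-0.76, 2.03], [0.27, 2.55], [-1.08, 4.22], [0.17, 2.65], [-2.57, 2.57]. Speed limits (rad/s): [2.79, 2.79, 3.14, 3.14, 3.14, 3.14].

INTERFACE

Orientations are given as [roll, pitch, yaw] about the fixed x, y, z axes, in that order (R = Rz(yaw) Ry(pitch) Rx(roll)).
In Python, from bench import robot gives the robot as it stands.
- The arm moves only by the tool play_rows, never from a script. Its arguments are lists of equal length, an entry for each row: "translation": the shift along the tool's x, y, z scaled (see below), a list of three; "twist": the turn, a rotation vector about the tool's x, y, z scaled (see below), a list of three; "gripper": the opening, from -1 (shut) to 1 (fully open). A call has 1 to 8 rows; each row shifts and turns the commanded pose from where the row before left it, along the tool's axes as they then stand; what a row does not reach is not made up. The controller multiplies each number of a shift by 0.04 m and each number of a turn by 0.1 rad. A row lasts 1/10 s, in which the tool goes at most 50 mm and 8.59 degrees, less where a joint would pass 70% of its speed; a pose out of reach is approached as far as the arm can. A call with a number of a shift or a turn outside -1 to 1 is refused whole. A call with a gripper value outside its range is refused whole. The fingers move at their own pace and stop on an object; the grip force is fixed at half the most. Time passes only in rows, so rows that do not move let the fingers close. It gives the time, the measured TCP pose, the force, the opening and the grip force at its end, in the units of the state.
- robot.get_obs(): the state, without advancing time (a new reading comes with each control period).
- robot.snapshot(name): name is "scene" or "side" or "wrist"; returns the picture (400x640x3 uint8, red, green, blue); there is no depth.
- robot.camera_model(name): a dict with "camera_matrix" (3x3 intrinsics, pixels), "rvec" (rotation vector, rad) and "tvec" (3), from world to camera coordinates, as OpenCV has them. Camera axes: x right, y down, z forward; pixel columns grow to the right and rows downward; lengths in m; the calibration is good to about 2 mm. A picture is of the moment at which its call begins: read the wrist's pose just before it. camera_model takes no time and is no camera call; for the wrist camera it gives the pose at the moment of the call.
- robot.close_job(): hands the job in; it is judged then, once.
Trained networks look in the newest picture that a camera, given by its name, has taken for a name from the list of things; names that differ only in an ending like _2 or _b are one class to them, and where a whole thing is asked for, a point or a joint stands for the part that bears it (a point fixed in the world has none). Each returns a list of dicts, best first, with "score" (0 to 1); they miss things now and then, are a little off and sometimes report something else, mostly with a low value. They report only what shows in the picture. A call takes as long as a camera call. They do not tell look-alikes from the thing itself.
- robot.recognise(name, camera): "centre" ([x, y, z] in m, in world coordinates, good to about 4 mm: the middle of the surface that is visible of it).
- robot.spot_point(name, camera): "centre" ([x, y, z] in m, in world coordinates, good to about 4 mm: a listed point, or the origin of a listed thing).
The state is a dict: "time": time; "joint_positions": joint angles; "qvel": joint speeds; "joint_torque": joint torques, N m; "tool_pos": TCP position; "ee_rot": TCP orientation; "wrist_force": force on the tool from outside, world axes, zero at the start; "wrist_torque": the same for the moment, N m; "width": finger opening in m; "finger_force": force on a finger pad.
Only numpy, scipy, OpenCV 4.12 (cv2) and the standard library are available. Lean on these libraries where they do the work, as an engineer would, in place of code of your own. Each camera call takes 0.05 s, during which the arm holds its last target. There are 200 camera calls.

## Working session

There is one attempt and no reset: what is moved stays moved. The work goes in short steps, Python scripts to look and compute and a tool call to move; the robot and the scene stay as the last step left them, time stands still between calls to the robot, and variables do not carry over. Pictures are saved under pics/ and viewed, at most 10 in all, crops included, and the job is handed in when it is done.

Besides the shell and the picture viewer there is one more tool, called after "Request:" by a JSON object that holds its "op" and its "data", one argument or row to a line. play_rows: Moves the arm, as the interface text tells. Its arguments: {"type":"object","properties":{"translation":{"type":"array","items":{"type":"array","items":{"type":"number","minimum":-1,"maximum":1}}},"twist":{"type":"array","items":{"type":"array","items":{"type":"number","minimum":-1,"maximum":1}}},"gripper":{"type":"array","items":{"type":"number"}}},"required":["translation","twist","gripper"]}

```bash
mkdir -p pics
python3 - <<'E'
from bench import robot
import cv2
for c in ["scene","side"]:
    im=robot.snapshot(c); cv2.imwrite(f"pics/{c}0.png",im[:,:,::-1])
    for n in ["bail","seat","beak","bay","stand","tote","basket","can_a","driver_b","cleaner"]:
        r=robot.spot_point(n,c); print(c,n,[(round(d['score'],2),[round(v,3) for v in d['centre']]) for d in r[:3]])
o=robot.get_obs(); print(o['time'],o['tool_pos'],o['ee_rot'],o['width'],o['wrist_force'])
E
```

```text
scene bail [(0.93, [0.311, -0.453, 0.164]), (0.89, [0.502, -0.313, 0.22]), (0.17, [0.576, 0.005, -0.0])]
scene seat [(0.6, [0.497, -0.32, 0.215]), (0.42, [0.579, 0.005, 0.001])]
scene beak [(0.92, [0.508, -0.314, 0.232])]
scene bay [(0.71, [0.546, 0.005, 0.003])]
scene stand [(0.62, [0.497, -0.314, -0.0]), (0.59, [0.499, -0.32, 0.215]), (0.16, [0.547, 0.01, 0.0])]
scene tote [(0.61, [0.577, 0.004, -0.002])]
scene basket [(0.84, [0.503, -0.317, 0.053]), (0.65, [0.314, -0.452, 0.0])]
scene can_a [(0.81, [0.334, 0.258, -0.004]), (0.5, [0.494, -0.32, 0.215])]
scene driver_b [(0.76, [0.337, -0.204, -0.001])]
scene cleaner [(0.68, [0.566, 0.303, 0.001])]
side bail [(0.94, [0.498, -0.315, 0.215]), (0.66, [0.312, -0.451, 0.16])]
side seat [(0.97, [0.506, -0.318, 0.214]), (0.44, [0.498, -0.319, 0.053])]
side beak [(0.93, [0.507, -0.321, 0.234]), (0.6, [0.5, -0.321, 0.054])]
side bay [(0.88, [0.546, 0.005, -0.001]), (0.54, [0.457, -0.013, 0.006])]
side stand [(0.97, [0.5, -0.314, -0.003])]
side tote [(0.83, [0.583, 0.002, -0.0])]
side basket [(0.82, [0.5, -0.315, 0.055]), (0.68, [0.311, -0.45, -0.004])]
side can_a []
side driver_b [(0.68, [0.583, -0.0, 0.001]), (0.64, [0.336, -0.197, 0.001]), (0.27, [0.499, -0.317, 0.217])]
side cleaner [(0.76, [0.568, 0.301, -0.004]), (0.53, [0.543, 0.005, -0.003])]
1.1 [0.13487997 0.53320762 0.40470281] [ 3.14149585e+00 -4.60005814e-05  2.89384532e+00] 0.09384656539575979 [ 0.18692576 -0.22246072  0.05011849]
```

```bash
ls
```

```text
pics
```

View pics/scene0.png

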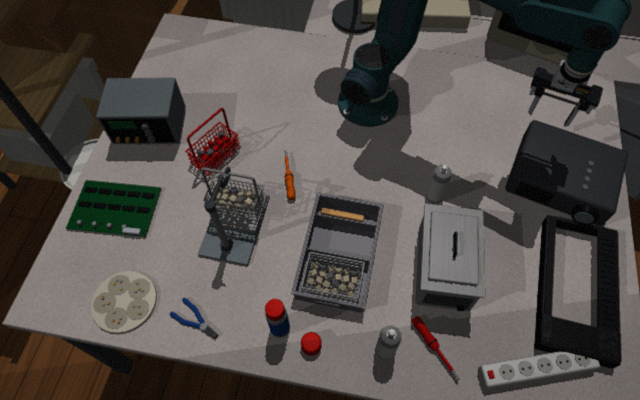

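View pics/side0.png

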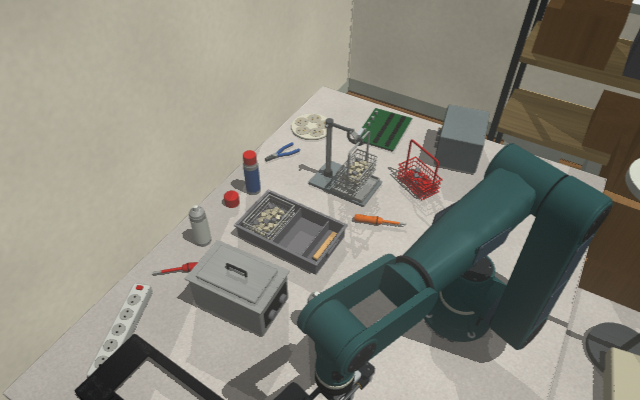

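The scene picture shows the stand with the basket at about (230,215), the tote at (340,250), and the red look-alike at (213,145). I still need the yaws of the stand and tote, so I'll enlarge those parts.

Run:
```python
import cv2,numpy as np
im=cv2.imread("pics/scene0.png")
a=cv2.resize(im[160:310,180:390],None,fx=3.8,fy=3.8,interpolation=cv2.INTER_CUBIC)
cv2.imwrite("pics/crop0.png",np.clip(a*1.5,0,255).astype('uint8'))
```

```text
(no output)
```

View pics/crop0.png

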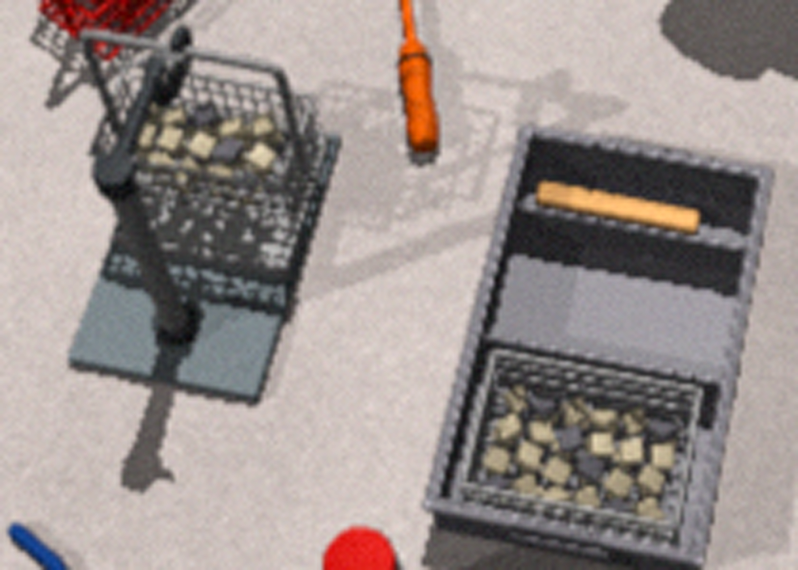

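```bash
cat > h.py <<'E'
import numpy as np,cv2
from bench import robot
def back(px,z,cam="scene",m=None):
    m=m or robot.camera_model(cam); K=np.array(m['camera_matrix']);R=cv2.Rodrigues(np.array(m['rvec'],float))[0];t=np.array(m['tvec'],float).ravel()
    d=R.T@np.linalg.inv(K)@np.array([*px,1.]); c=-R.T@t
    return c+d*(z-c[2])/d[2]
E
python3 - <<'E'
from h import *
P=lambda u,v,z:back((u/3.8+180-.37,v/3.8+160-.37),z)
def yaw(a,b): return np.degrees(np.arctan2(b[1]-a[1],b[0]-a[0]))
s=[P(72,360,.008),P(258,398,.008)]; print("stand far edge",s,yaw(*s)-90)
b=[P(85,37,.219),P(283,70,.219)]; print("bail",b,yaw(*b)-90)
se=[P(338,138,.008),P(258,398,.008)];print("stand side",yaw(*se))
t=[P(*q,.058) for q in [(528,128),(772,168),(703,560),(430,508)]]
print("tote",t,np.mean(t,0),yaw(t[0],t[1])-90,yaw(t[3],t[2])-90,yaw(t[0],t[3]),yaw(t[1],t[2]))
E
```

```text
stand far edge [array([ 0.66209717, -0.3909788 ,  0.008     ]), array([ 0.66535163, -0.24502925,  0.008     ])] -1.2773987880163418
bail [array([ 0.50533284, -0.38537134,  0.219     ]), array([ 0.50541335, -0.24203889,  0.219     ])] -0.03218333063848888
stand side -0.7389288260410097
tote [array([ 0.42619325, -0.08698596,  0.058     ]), array([0.42554319, 0.10467505, 0.058     ]), array([0.74224627, 0.10022932, 0.058     ]), array([ 0.7413291 , -0.09286683,  0.058     ])] [0.58382795 0.00626289 0.058     ] 0.19432918509946262 -0.2721412918285466 -1.0690953239975922 -0.8042384024232854
```

The stand is at about (0.500, -0.317) and the bay at about (0.545, 0.005), both with yaw near zero (about -0.5°). I'll raise the tool and turn it so that its y runs along world x.

Request:
{"op": "play_rows", "data": {
  "translation": [
    [0,0,-1],
    [0,0,-1],
    [0,0,0],
    [0,0,0],
    [0,0,0],
    [0,0,0],
    [0,0,0],
    [0,0,0]
  ],
  "twist": [
    [0,0,1],
    [0,0,1],
    [0,0,1],
    [0,0,1],
    [0,0,1],
    [0,0,1],
    [0,0,1],
    [0,0,1]
  ],
  "gripper": [1,1,1,1,1,1,1,1]
}}

```text
time: 1.9
tool_pos: [0.1349, 0.5332, 0.4847]
ee_rot: [3.141, -0.0, 2.09]
wrist_force: [-0.1, 0.7, -0.6]
width: 0.0942
finger_force: 0.0
```

Request:
{"op": "play_rows", "data": {
  "translation": [
    [0,0,0],
    [0,0,0],
    [0,0,0],
    [0,0,0],
    [0,0,0],
    [0,0,0],
    [0,0,0]
  ],
  "twist": [
    [0,0,1],
    [0,0,1],
    [0,0,1],
    [0,0,1],
    [0,0,1],
    [0,0,0.33],
    [0,0,0]
  ],
  "gripper": [1,1,1,1,1,1,1]
}}

```text
time: 2.6
tool_pos: [0.1349, 0.5332, 0.4847]
ee_rot: [3.142, -0.0, 1.561]
wrist_force: [0.5, 0.4, -0.5]
width: 0.0939
finger_force: 0.0
```

Request:
{"op": "play_rows", "data": {
  "translation": [
    [-0.97,0.447,0],
    [-0.97,0.447,0],
    [-0.97,0.447,0],
    [-0.97,0.447,0],
    [-0.97,0.447,0],
    [-0.97,0.447,0],
    [-0.97,0.447,0],
    [-0.97,0.447,0]
  ],
  "twist": [
    [0,0,0],
    [0,0,0],
    [0,0,0],
    [0,0,0],
    [0,0,0],
    [0,0,0],
    [0,0,0],
    [0,0,0]
  ],
  "gripper": [1,1,1,1,1,1,1,1]
}}

```text
time: 3.4
tool_pos: [0.2748, 0.2197, 0.4849]
ee_rot: [3.14, -0.001, 1.562]
wrist_force: [0.0, -0.1, -0.4]
width: 0.0942
finger_force: 0.0
```

Request:
{"op": "play_rows", "data": {
  "translation": [
    [-0.97,0.447,0],
    [-0.97,0.447,0],
    [-0.97,0.447,0],
    [-0.97,0.447,0],
    [-0.97,0.447,0],
    [-0.97,0.447,0],
    [-0.97,0.447,0],
    [0,0,0]
  ],
  "twist": [
    [0,0,0],
    [0,0,0],
    [0,0,0],
    [0,0,0],
    [0,0,0],
    [0,0,0],
    [0,0,0],
    [0,0,0]
  ],
  "gripper": [1,1,1,1,1,1,1,1]
}}

```text
time: 4.2
tool_pos: [0.3985, -0.0551, 0.4836]
ee_rot: [-3.14, 0.001, 1.555]
wrist_force: [1.3, 0.6, 0.3]
width: 0.0939
finger_force: 0.0
```

Run:
```python
from h import *
o=robot.get_obs(); print(o['time'],o['tool_pos'],o['ee_rot'],o['joint_positions'])
im=robot.snapshot("wrist"); cv2.imwrite("pics/w0.png",im[:,:,::-1])
for n in ["bay","tote"]: print(n,[(round(d['score'],2),d['centre']) for d in robot.spot_point(n,"wrist")])
```

```text
4.2 [ 0.39849138 -0.05513938  0.4836497 ] [-3.13988088e+00  9.65818420e-04  1.55465206e+00] [-2.78137544e-01 -2.45552448e-01  1.52530640e+00 -1.43724264e-03
  1.86324163e+00 -2.62405833e-01]
bay [(0.97, [0.5432, 0.0054, -0.0002])]
tote [(0.68, [0.5804, 0.0044, -0.0001])]
```

Request:
{"op": "play_rows", "data": {
  "translation": [
    [-0.95,0.42,0],
    [-0.95,0.42,0],
    [-0.95,0.42,0],
    [-0.95,0.42,0],
    [-0.95,0.42,0],
    [-0.95,0.42,0],
    [0,0,0],
    [0,0,0]
  ],
  "twist": [
    [0,0,0],
    [0,0,0],
    [0,0,0],
    [0,0,0],
    [0,0,0],
    [0,0,0],
    [0,0,0],
    [0,0,0]
  ],
  "gripper": [1,1,1,1,1,1,1,1]
}}

```text
time: 5.15
tool_pos: [0.4964, -0.2794, 0.4842]
ee_rot: [-3.141, -0.002, 1.562]
wrist_force: [-0.6, 1.1, 0.1]
width: 0.0937
finger_force: 0.0
```

Run:
```python
from h import *
o=robot.get_obs(); print(o['time'],o['tool_pos'],o['ee_rot'],o['joint_positions'])
im=robot.snapshot("wrist"); cv2.imwrite("pics/w1.png",im[:,:,::-1])
for n in ["bail","seat","beak","basket"]: print(n,[(round(d['score'],2),d['centre']) for d in robot.spot_point(n,"wrist")])
np.save("w1.npy",robot.camera_model("wrist"),allow_pickle=True)
```

```text
5.15 [ 0.49636091 -0.27943681  0.48421034] [-3.14065752e+00 -1.50395380e-03  1.56241752e+00] [-6.12465928e-01  1.30874770e-01  1.16672731e+00  7.34166096e-04
  1.84561441e+00 -6.03889161e-01]
bail [(0.84, [0.4982, -0.3147, 0.2166])]
seat [(0.55, [0.5005, -0.3166, 0.211])]
beak [(0.61, [0.5135, -0.316, 0.2317])]
basket [(0.68, [0.5023, -0.3194, 0.0535])]
```

View pics/w1.png

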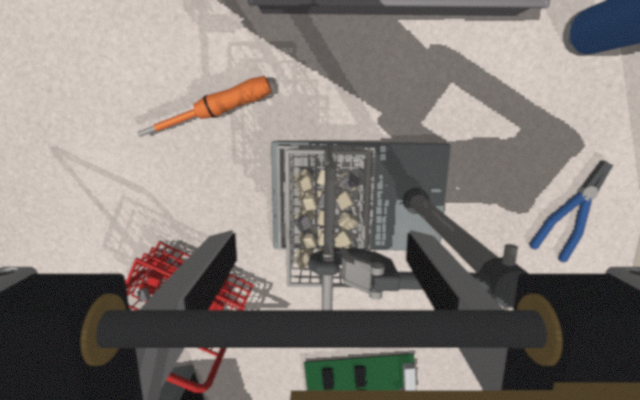

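Image up is world +y and right is +x. The bail bar runs from about (331,150) to (327,300), centred between the fingers, with the hook at v≈262. The red basket is to the left and stays clear.

Run:
```python
from h import *
m=np.load("w1.npy",allow_pickle=True).item()
im=cv2.imread("pics/w1.png").astype(int)
g=cv2.cvtColor(cv2.imread("pics/w1.png"),cv2.COLOR_BGR2GRAY)
for p in [(331,150),(330,200),(329,240),(327,300)]: print(p,back(p,.219,m=m))
for n,p in dict(tl=(272,142),tr=(449,142),bl=(275,248),trlow=(446,250)).items(): print(n,back(p,.008,m=m))
for v in range(160,245,10): print(v,g[v,318:342])
```

```text
(331, 150) [ 0.50227513 -0.23373738  0.219     ]
(330, 200) [ 0.50147756 -0.2704383   0.219     ]
(329, 240) [ 0.50064397 -0.30179226  0.219     ]
(327, 300) [ 0.49889621 -0.35253778  0.219     ]
tl [ 0.43100047 -0.24370116  0.008     ]
tr [ 0.66345487 -0.24574517  0.008     ]
bl [ 0.42878228 -0.39227512  0.008     ]
trlow [ 0.67168484 -0.39755423  0.008     ]
160 [ 93 119 134 143 134 116 109  98  90  84  80  74  72  73  77  95 112 113
 111 126 146 161 160 157]
170 [ 81  96 122 147 156 147 122  90  77  79  79  82  86  85  89  85  87  88
  98 109 103  92  88  88]
180 [170 189 199 197 193 182 151 110  79  79  85  87  89  89  89  88  87  90
  93  97 105 105 100 102]
190 [123 124 118 121 115 105  92  81  83  86  88  91  91  95  97  92  89  84
  85  90  89  84  84  87]
200 [ 87  98 113 120 124 111  96  82  81  84  89  96  89  95  93  91  92 107
 135 159 172 178 178 179]
210 [132 131 126 120 115 100  87  79  82  86  89  91  94  91  91  92 100 126
 149 150 133 111 100 110]
220 [153 174 183 185 174 151 112  90  83  87  88  92  94  92  89  87  82  88
  89 100 120 135 143 145]
230 [157 168 164 148 134 116  92  80  83  87  92  92  92  86  81  83  96 127
 148 144 123 100  86  94]
240 [136 160 177 186 180 150 108  86  86  88  90  93  91  87  83  90 115 149
 174 180 183 182 182 183]
```

Request:
{"op": "play_rows", "data": {
  "translation": [
    [-0.12,0.12,0],
    [0,0,0.7],
    [0,0,0.7],
    [0,0,0.5],
    [0,0,0.2],
    [0,0,0],
    [0,0,0]
  ],
  "twist": [
    [0,0,0.08],
    [0,0,0],
    [0,0,0],
    [0,0,0],
    [0,0,0],
    [0,0,0],
    [0,0,0]
  ],
  "gripper": [1,1,1,1,1,1,1]
}}

```text
time: 6.1
tool_pos: [0.5007, -0.2853, 0.402]
ee_rot: [3.14, 0.001, 1.553]
wrist_force: [-0.3, 0.5, -0.4]
width: 0.0941
finger_force: 0.0
```

Request:
{"op": "play_rows", "data": {
  "translation": [
    [0,0,0],
    [0,0,0],
    [0,0,0],
    [0,0,0],
    [0,0,0],
    [0,0,0],
    [0,0,0],
    [0,0,0]
  ],
  "twist": [
    [0,0,0],
    [0,0,0],
    [0,0,0],
    [0,0,0],
    [0,0,0],
    [0,0,0],
    [0,0,0],
    [0,0,0]
  ],
  "gripper": [-1,-1,-1,-1,-1,-1,-1,-1]
}}

```text
time: 6.9
tool_pos: [0.5005, -0.2853, 0.4006]
ee_rot: [-3.142, -0.0, 1.553]
wrist_force: [-0.1, -0.2, 0.5]
width: 0.0335
finger_force: 0.0
```

Request:
{"op": "play_rows", "data": {
  "translation": [
    [0,0,0],
    [0,0,0],
    [0,0,0],
    [0,0,0],
    [0,0,0],
    [0,0,0]
  ],
  "twist": [
    [0,0,0],
    [0,0,0],
    [0,0,0],
    [0,0,0],
    [0,0,0],
    [0,0,0]
  ],
  "gripper": [-1,-1,-1,-1,-1,-1]
}}

```text
time: 7.5
tool_pos: [0.5007, -0.2853, 0.4007]
ee_rot: [3.141, -0.0, 1.553]
wrist_force: [1.1, -0.2, -0.3]
width: 0.0067
finger_force: 30.0
```

Request:
{"op": "play_rows", "data": {
  "translation": [
    [0,0,-0.025],
    [0,0.1,0],
    [0,0.1,0],
    [0,0.1,0],
    [0,0.1,0],
    [0,0.03,0],
    [0,0,0],
    [0,0,0]
  ],
  "twist": [
    [0,0,0],
    [0,0,0],
    [0,0,0],
    [0,0,0],
    [0,0,0],
    [0,0,0],
    [0,0,0],
    [0,0,0]
  ],
  "gripper": [-1,-1,-1,-1,-1,-1,-1,-1]
}}

```text
time: 8.3
tool_pos: [0.5174, -0.2857, 0.401]
ee_rot: [-3.138, -0.001, 1.552]
wrist_force: [-4.7, 0.2, -1.3]
width: 0.0068
finger_force: 30.1
```

Run:
```python
from h import *
o=robot.get_obs(); print(o['time'],o['tool_pos'],o['ee_rot'],o['wrist_force'],o['wrist_torque'],o['width'])
im=robot.snapshot("wrist")
for c in ["wrist","scene"]:
    if c!="wrist": im2=robot.snapshot(c)
    for n in ["bail","beak"]: print(c,n,[(round(d['score'],2),d['centre']) for d in robot.spot_point(n,c)])
a=cv2.resize(im[100:330,200:480],(800,657))[:600]
cv2.imwrite("pics/w2.png",a[:,:,::-1])
```

```text
8.3 [ 0.51739866 -0.28568491  0.4010401 ] [-3.13845063e+00 -9.16697908e-04  1.55226085e+00] [-4.72453241  0.24903436 -1.33138795] [ 0.10287737  1.00081158 -0.15409161] 0.006812962738060062
wrist bail []
wrist beak []
scene bail [(0.88, [0.3117, -0.4554, 0.1661]), (0.77, [0.5163, -0.3178, 0.2192])]
scene beak []
```

View pics/w2.png

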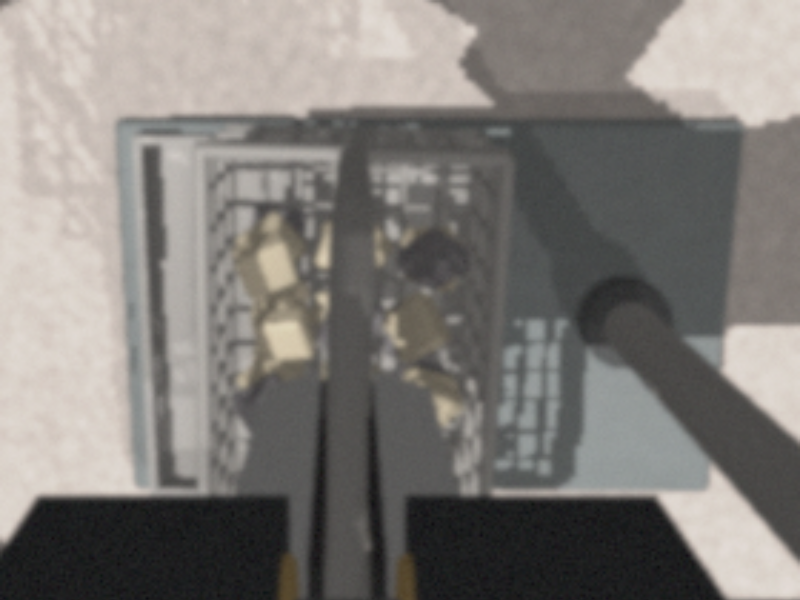

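The bar is pinched between the pads and pushed back about 16 mm. The keeper presses back with 4.7 N and the basket hangs straight. Next I nudge it 1 mm further and lift carefully.

Request:
{"op": "play_rows", "data": {
  "translation": [
    [0,0.025,0],
    [0,0,-0.1],
    [0,0,-0.1],
    [0,0,-0.1],
    [0,0,0]
  ],
  "twist": [
    [0,0,0],
    [0,0,0],
    [0,0,0],
    [0,0,0],
    [0,0,0]
  ],
  "gripper": [-1,-1,-1,-1,-1]
}}

```text
time: 9.1
tool_pos: [0.5181, -0.2856, 0.4119]
ee_rot: [-3.136, -0.003, 1.552]
wrist_force: [-6.5, 1.2, -2.0]
width: 0.0069
finger_force: 30.0
```

Request:
{"op": "play_rows", "data": {
  "translation": [
    [0,0,-0.2],
    [0,0,-0.2],
    [0,0,-0.2],
    [0,0,-0.3],
    [0,0,-0.4],
    [0,0,-0.4],
    [0,0,0]
  ],
  "twist": [
    [0,0,0],
    [0,0,0],
    [0,0,0],
    [0,0,0],
    [0,0,0],
    [0,0,0],
    [0,0,0]
  ],
  "gripper": [-1,-1,-1,-1,-1,-1,-1]
}}

```text
time: 9.8
tool_pos: [0.519, -0.2854, 0.4857]
ee_rot: [3.135, 0.004, 1.553]
wrist_force: [-0.1, -0.2, -2.8]
width: 0.0072
finger_force: 30.0
```

The basket is free of the hook. Its rim is now level with the underside of the bowl, so I'll lower it 20 mm and then back out along -x.

Request:
{"op": "play_rows", "data": {
  "translation": [
    [0,0,0.25],
    [0,0,0.25],
    [0,-0.4,0],
    [0,-0.5,0],
    [0,-0.5,0],
    [0,-0.5,0],
    [0,-0.3,0],
    [0,0,0]
  ],
  "twist": [
    [0,0,0],
    [0,0,0],
    [0,0,0],
    [0,0,0],
    [0,0,0],
    [0,0,0],
    [0,0,0],
    [0,0,0]
  ],
  "gripper": [-1,-1,-1,-1,-1,-1,-1,-1]
}}

```text
time: 10.6
tool_pos: [0.4297, -0.284, 0.4605]
ee_rot: [-3.14, -0.001, 1.552]
wrist_force: [0.0, 0.3, -2.2]
width: 0.0069
finger_force: 30.0
```

Run:
```python
from h import *
o=robot.get_obs(); print(o['time'],o['tool_pos'],o['ee_rot'],o['wrist_force'],o['wrist_torque'],o['width'])
for c in ["side","scene"]:
    im=robot.snapshot(c)
    for n in ["bail","basket"]: print(c,n,[(round(d['score'],2),d['centre']) for d in robot.spot_point(n,c)])
    if c=="side":
        a=cv2.resize(im[90:240,280:480],(800,600)); cv2.imwrite("pics/s3.png",a[:,:,::-1])
```

```text
10.6 [ 0.42968267 -0.28396145  0.46047825] [-3.14000835e+00 -1.18718039e-03  1.55155713e+00] [ 0.012086    0.28639259 -2.1663419 ] [ 0.04868071  0.08895598 -0.00308908] 0.006914938815262351
side bail [(0.88, [0.316, -0.4519, 0.1623]), (0.87, [0.4238, -0.3149, 0.2734]), (0.28, [0.4267, -0.3099, 0.1089])]
side basket [(0.89, [0.4251, -0.3095, 0.1101]), (0.62, [0.3102, -0.4495, -0.0071])]
scene bail [(0.94, [0.3142, -0.4533, 0.1664]), (0.64, [0.4315, -0.3143, 0.2735])]
scene basket [(0.74, [0.4356, -0.3079, 0.1104]), (0.67, [0.3124, -0.4513, 0.0017])]
```

View pics/s3.png

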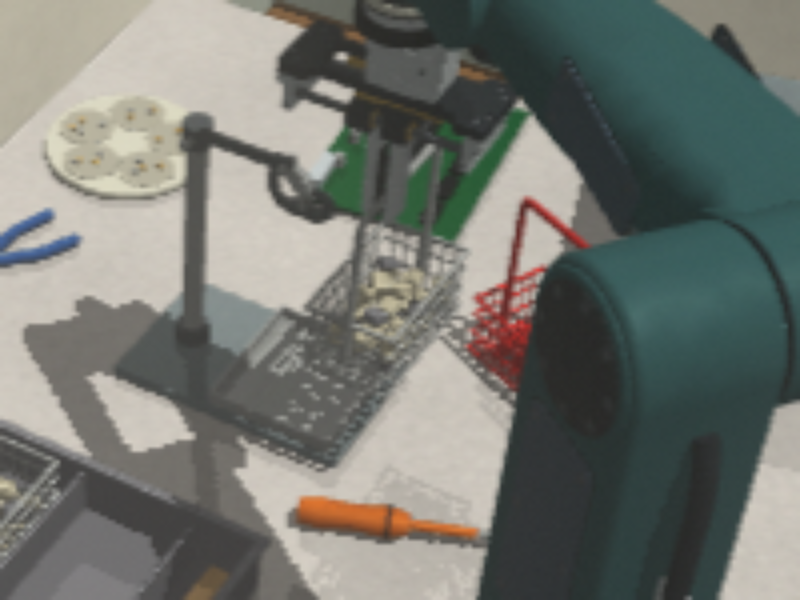

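The basket hangs free and clear of the hook and of the red one, sagging about 2° toward -y. I'll lift it 50 mm, carry it along +y, then move diagonally above the bay.

Request:
{"op": "play_rows", "data": {
  "translation": [
    [0,0,-0.4],
    [0,0,-0.5],
    [0.3,0,-0.35],
    [0.6,0,0],
    [0.8,0,0],
    [0.8,0,0],
    [0.8,0,0],
    [0.8,0.2,0]
  ],
  "twist": [
    [0,0,0],
    [0,0,0],
    [0,0,0],
    [0,0,0],
    [0,0,0],
    [0,0,0],
    [0,0,0],
    [0,0,0]
  ],
  "gripper": [-1,-1,-1,-1,-1,-1,-1,-1]
}}

```text
time: 11.7
tool_pos: [0.4411, -0.1182, 0.5124]
ee_rot: [3.141, -0.0, 1.553]
wrist_force: [0.6, -0.9, -3.0]
width: 0.0071
finger_force: 30.0
```

Request:
{"op": "play_rows", "data": {
  "translation": [
    [0.8,0.4,0],
    [0.8,0.5,0],
    [0.8,0.5,0],
    [0.8,0.5,0],
    [0.6,0.4,0],
    [0.3,0.23,0],
    [0,0,0],
    [0,0,0]
  ],
  "twist": [
    [0,0,0],
    [0,0,0],
    [0,0,0],
    [0,0,0],
    [0,0,0],
    [0,-0.1,0],
    [0,-0.15,0],
    [0,-0.1,0]
  ],
  "gripper": [-1,-1,-1,-1,-1,-1,-1,-1]
}}

```text
time: 12.5
tool_pos: [0.5456, 0.0416, 0.5117]
ee_rot: [-3.141, 0.037, 1.553]
wrist_force: [0.3, -0.4, -2.3]
width: 0.0072
finger_force: 30.0
```

Request:
{"op": "play_rows", "data": {
  "translation": [
    [0,0,0],
    [0,0,0]
  ],
  "twist": [
    [0,0,0],
    [0,0,0]
  ],
  "gripper": [-1,-1]
}}

```text
time: 12.7
tool_pos: [0.5453, 0.041, 0.5122]
ee_rot: [3.141, 0.035, 1.551]
wrist_force: [-0.5, -0.2, -2.2]
width: 0.007
finger_force: 30.0
```

Run:
```python
from h import *
o=robot.get_obs(); print(o['time'],o['tool_pos'],o['ee_rot'],o['wrist_force'],o['wrist_torque'],o['width'])
for c in ["wrist","side","scene"]:
    im=robot.snapshot(c)
    for n in ["bail","basket","bay"]: print(c,n,[(round(d['score'],2),np.round(d['centre'],4)) for d in robot.spot_point(n,c)])
    cv2.imwrite(f"pics/{c}4.png",im[:,:,::-1])
a=cv2.imread("pics/side4.png")[110:300,220:400];b=cv2.imread("pics/scene4.png")[140:330,270:450]
cv2.imwrite("pics/c4.png",cv2.resize(np.hstack([a,b]),(800,422)))
```

```text
12.7 [0.5452765  0.04095576 0.51218042] [3.14093547 0.03506216 1.55113608] [-0.45008684 -0.23913119 -2.19212653] [ 0.01935604  0.04087398 -0.00975423] 0.007021544829688645
wrist bail [(0.78, array([5.422e-01, 1.000e-04, 3.290e-01]))]
wrist basket [(0.98, array([0.5416, 0.005 , 0.1634])), (0.46, array([0.6739, 0.0011, 0.0047]))]
wrist bay [(0.85, array([0.5434, 0.0047, 0.0023]))]
side bail [(0.74, array([0.5428, 0.0052, 0.3278]))]
side basket [(0.75, array([ 0.3114, -0.4494, -0.0029])), (0.61, array([0.5476, 0.0064, 0.1626]))]
side bay [(0.78, array([0.5459, 0.0053, 0.0015]))]
scene bail [(0.97, array([0.5454, 0.0042, 0.329 ])), (0.94, array([ 0.3094, -0.454 ,  0.1666]))]
scene basket [(0.83, array([0.5496, 0.0063, 0.1598]))]
scene bay [(0.77, array([0.5449, 0.0021, 0.0014]))]
```

View pics/c4.png

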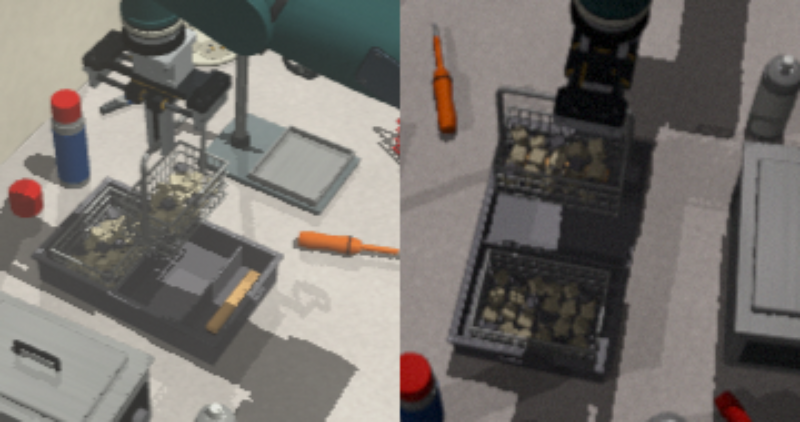

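The basket is level and centred over the empty compartment: basket at (0.546, 0.005), bay at (0.545, 0.004). Now I lower it.

Request:
{"op": "play_rows", "data": {
  "translation": [
    [0.015,0,0.5],
    [0.025,0,0.7],
    [0.025,0,0.7],
    [0.02,0,0.6],
    [0.018,0,0.5],
    [0.01,0,0.3],
    [0.007,0,0.2],
    [0,0,0]
  ],
  "twist": [
    [0,0,0],
    [0,0,0],
    [0,0,0],
    [0,0,0],
    [0,0,0],
    [0,0,0],
    [0,0,0],
    [0,0,0]
  ],
  "gripper": [-1,-1,-1,-1,-1,-1,-1,-1]
}}

```text
time: 14.1
tool_pos: [0.5458, 0.0419, 0.3708]
ee_rot: [-3.14, 0.035, 1.553]
wrist_force: [1.1, -0.6, -2.4]
width: 0.0072
finger_force: 30.0
```

Request:
{"op": "play_rows", "data": {
  "translation": [
    [0,0,0.05],
    [0,0,0.05],
    [0,0,0.05],
    [0,0,0.05],
    [0,0,0]
  ],
  "twist": [
    [0,0,0],
    [0,0,0],
    [0,0,0],
    [0,0,0],
    [0,0,0]
  ],
  "gripper": [-1,-1,-1,-1,-1]
}}

```text
time: 14.6
tool_pos: [0.5458, 0.0416, 0.3634]
ee_rot: [-3.141, 0.035, 1.553]
wrist_force: [0.1, -0.1, -2.6]
width: 0.0068
finger_force: 30.0
```

Request:
{"op": "play_rows", "data": {
  "translation": [
    [0,0,0.04],
    [0,0,0.04],
    [0,0,0.04],
    [0,0,0.04],
    [0,0,0]
  ],
  "twist": [
    [0,0,0],
    [0,0,0],
    [0,0,0],
    [0,0,0],
    [0,0,0]
  ],
  "gripper": [-1,-1,-1,-1,-1]
}}

```text
time: 15.1
tool_pos: [0.5458, 0.0413, 0.3568]
ee_rot: [-3.141, 0.035, 1.553]
wrist_force: [0.1, -0.0, -2.6]
width: 0.0066
finger_force: 30.0
```

Request:
{"op": "play_rows", "data": {
  "translation": [
    [0,0,0.03],
    [0,0,0.02],
    [0,0,0]
  ],
  "twist": [
    [0,0,0],
    [0,0,0],
    [0,0,0]
  ],
  "gripper": [-1,-1,-1]
}}

```text
time: 15.4
tool_pos: [0.5458, 0.0413, 0.355]
ee_rot: [-3.141, 0.035, 1.553]
wrist_force: [0.4, -0.1, -2.5]
width: 0.007
finger_force: 30.0
```

Request:
{"op": "play_rows", "data": {
  "translation": [
    [0,0,0.03],
    [0,0,0.02],
    [0,0,0]
  ],
  "twist": [
    [0,0,0],
    [0,0,0],
    [0,0,0]
  ],
  "gripper": [-1,-1,-1]
}}

```text
time: 15.7
tool_pos: [0.5458, 0.0412, 0.353]
ee_rot: [-3.141, 0.035, 1.553]
wrist_force: [-0.2, 0.0, -2.8]
width: 0.0069
finger_force: 30.0
```

Request:
{"op": "play_rows", "data": {
  "translation": [
    [0,0,0.025],
    [0,0,0.025],
    [0,0,0]
  ],
  "twist": [
    [0,0,0],
    [0,0,0],
    [0,0,0]
  ],
  "gripper": [-1,-1,-1]
}}

```text
time: 16.0
tool_pos: [0.5461, 0.0414, 0.3521]
ee_rot: [3.139, 0.034, 1.553]
wrist_force: [1.1, 1.7, 0.3]
width: 0.0072
finger_force: 30.0
```

It has touched down. One more small press, then I check how level it stands.

Request:
{"op": "play_rows", "data": {
  "translation": [
    [0,0,0.02],
    [0,0,0]
  ],
  "twist": [
    [0,0,0],
    [0,0,0]
  ],
  "gripper": [-1,-1]
}}

```text
time: 16.2
tool_pos: [0.5462, 0.0416, 0.3518]
ee_rot: [3.138, 0.034, 1.553]
wrist_force: [1.4, 3.7, 3.9]
width: 0.007
finger_force: 30.0
```

Run:
```python
from h import *
o=robot.get_obs(); print(o['time'],o['tool_pos'],o['ee_rot'],o['wrist_force'],o['wrist_torque'])
for c in ["side","scene"]:
    im=robot.snapshot(c)
    for n in ["bail","basket"]: print(c,n,[(round(d['score'],2),np.round(d['centre'],4)) for d in robot.spot_point(n,c)])
    cv2.imwrite(f"pics/{c}5.png",im[:,:,::-1])
a=cv2.imread("pics/side5.png")[130:300,220:380];b=cv2.imread("pics/scene5.png")[150:320,280:440]
cv2.imwrite("pics/c5.png",cv2.resize(np.hstack([a,b]),(800,425)))
```

```text
16.2 [0.54619562 0.04158742 0.35184224] [3.13807196 0.03350041 1.55327882] [1.4404861  3.69548478 3.86814671] [ 0.68229677 -0.21213046 -0.00963684]
side bail [(0.59, array([0.5431, 0.0048, 0.1684])), (0.4, array([ 0.4996, -0.3149, -0.002 ]))]
side basket [(0.96, array([0.5477, 0.0053, 0.0028])), (0.66, array([ 0.3123, -0.4488, -0.0058]))]
scene bail [(0.72, array([ 0.3123, -0.4533,  0.165 ])), (0.7, array([0.5479, 0.0068, 0.1691]))]
scene basket [(0.69, array([0.5493, 0.0051, 0.0011])), (0.66, array([ 0.3125, -0.4501, -0.0021]))]
```

View pics/c5.png

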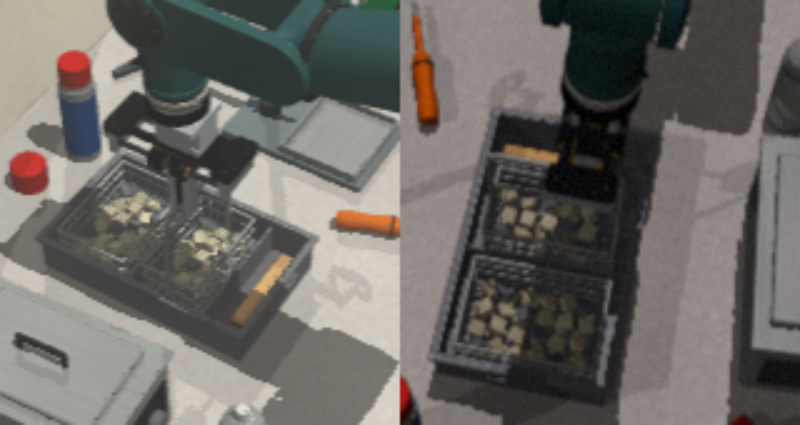

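The basket is on the bottom of the compartment, with its underside at z≈0.003 and its bail at 0.169. I'll let go and move straight up.

Request:
{"op": "play_rows", "data": {
  "translation": [
    [0,0,0],
    [0,0,0],
    [0,0,0],
    [0,0,0],
    [0,0,0],
    [0,0,0],
    [0,0,0],
    [0,0,0]
  ],
  "twist": [
    [0,0,0],
    [0,0,0],
    [0,0,0],
    [0,0,0],
    [0,0,0],
    [0,0,0],
    [0,0,0],
    [0,0,0]
  ],
  "gripper": [1,1,1,1,1,1,1,1]
}}

```text
time: 17.3
tool_pos: [0.5458, 0.0411, 0.3504]
ee_rot: [-3.142, 0.035, 1.553]
wrist_force: [0.5, 0.3, -0.3]
width: 0.0674
finger_force: 0.0
```

Request:
{"op": "play_rows", "data": {
  "translation": [
    [0,0,-0.2],
    [0,0,-0.5],
    [0,0,-0.8],
    [0,0,-0.8],
    [0,0,-0.8],
    [0,0,-0.4],
    [0,0,0],
    [0,0,0]
  ],
  "twist": [
    [0,0,0],
    [0,0,0],
    [0,0,0],
    [0,0,0],
    [0,0,0],
    [0,0,0],
    [0,0,0],
    [0,0,0]
  ],
  "gripper": [1,1,1,1,1,1,1,1]
}}

```text
time: 18.1
tool_pos: [0.5458, 0.046, 0.4903]
ee_rot: [3.141, 0.035, 1.553]
wrist_force: [1.0, 0.4, 0.6]
width: 0.0939
finger_force: 0.0
```

Run:
```python
from h import *
o=robot.get_obs(); print(o['time'],o['tool_pos'],o['wrist_force'],o['width'])
for c in ["wrist","side","scene"]:
    im=robot.snapshot(c)
    for n in ["bail","basket"]: print(c,n,[(round(d['score'],2),np.round(d['centre'],4)) for d in robot.spot_point(n,c)])
    cv2.imwrite(f"pics/{c}6.png",im[:,:,::-1])
a=cv2.imread("pics/side6.png")[130:300,220:380];b=cv2.imread("pics/scene6.png")[150:320,280:440]
cv2.imwrite("pics/c6.png",cv2.resize(np.hstack([a,b]),(800,425)))
```

```text
18.1 [0.54583424 0.04600815 0.49032684] [0.97466129 0.36690531 0.55420606] 0.09386528870514606
wrist bail [(0.56, array([0.5466, 0.0078, 0.1681]))]
wrist basket [(0.62, array([0.547 , 0.0043, 0.0044]))]
side bail [(0.6, array([0.5418, 0.0072, 0.1674]))]
side basket [(0.94, array([0.5473, 0.0059, 0.0017])), (0.83, array([ 3.100e-01, -4.513e-01,  4.000e-04]))]
scene bail [(0.78, array([ 0.3101, -0.4541,  0.1644])), (0.63, array([0.5461, 0.0066, 0.1691])), (0.62, array([0.6723, 0.0067, 0.0047]))]
scene basket [(0.98, array([ 0.3115, -0.4516, -0.0017])), (0.65, array([0.55  , 0.0062, 0.0008]))]
```

View pics/c6.png

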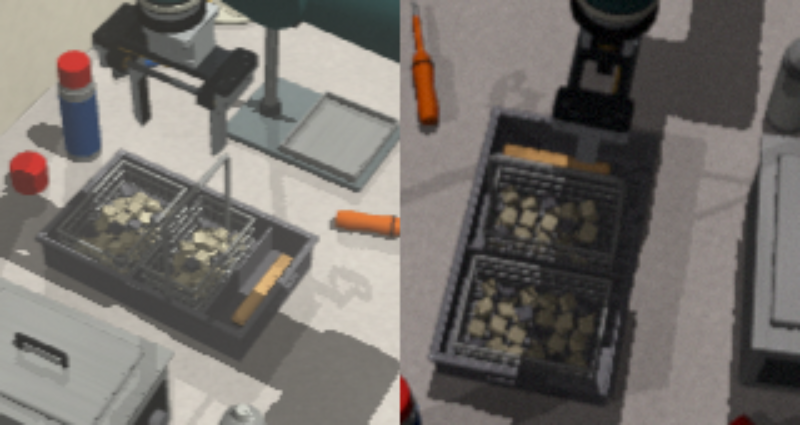

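The basket stands flat and upright in the middle compartment, the gripper is clear of it, and the other things are undisturbed.

```bash
python3 -c "
from bench import robot
print(robot.close_job())"
```

```text
the job is handed in; nothing more can be done
None
```

The basket is off the hook, standing flat in its tote compartment and released, and the job was handed in at about 18 s; the last pictures show nothing else moved.

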